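# Press the brass foot onto the glass ring cone with the pump clamp

## Task

Pump the clamp's trigger until its jaw has pushed the brass foot fully home and firmly against the shoulder of the glass ring cone, feeling for it so that the glass is not squeezed hard (it may crack above 40 N). Then press and hold the release lever until the jaw has slid all the way back, and leave the clamp free. Work the jaw only by its two levers, do not touch the foot or the cone, and leave everything else on the counter where it is.

Things in the scene. Friction and masses are not known exactly. Their poses are not given: they have to be found in the camera images.
- clamp: Pump clamp, fixed to the counter: teak base 100 mm wide (its x), 380 mm long (its y, from -178 to +202 mm), with a steel rail, two iron cheeks that carry the two brass levers (both on the -y half), and the moving jaw. Origin on the counter, on the bar's middle line. The jaw advances along +y; z is up; at yaw 0 the -x side faces the robot.
- jaw: Moving jaw: nickel rack bar with an iron upright (44 mm wide, 91 mm high) and a rubber pad (38 mm across, axis 66 mm up) that pushes the foot. Its frame is the clamp's when fully back; its y there is its advance (0 to 58 mm; 0 to 14 at the start). Pad face at y = +45 mm; the rubber gives about 1 mm per 20 N. A spring pulls the jaw back with 4 to 6 N; a catch holds it every 7 mm.
- trigger (a joint): Pump trigger angle: 0 up (its spring lifts it), 0.42 rad hard stop. Idle up to about 0.12 rad; a full stroke then carries the jaw about 12 mm and gains one 7 mm notch; let it come fully up between strokes. The jaw moves 0.5 mm per mm of pad. Force at the pad, pressed slowly: 3 N idle, 7 N jaw free, 10 to 13 N while the foot slides; foot home: 14 N is 14 N on the foot, 18 is 20, 28 is 40.
- trigger_pad (a point): Centre of the top face of the trigger's brass pad (34 mm wide, 50 mm long, 8 mm thick), the larger and higher lever, at the clamp's -y end; pressed down from above. At rest 133 mm above the counter, fully pressed about 96 mm. It is 85 mm out (-y) from its hinge, which is 107 mm above the counter along the clamp's x.
- release (a joint): Release lever angle: 0 up (spring), 0.42 rad fully down. From about 0.25 rad the catch is clear and the jaw runs back by its spring, in about 1 s, for as long as the lever is held down; let go early and the catch takes hold again. About 2 to 6 N at its pad.
- release_pad (a point): Centre of the top face of the release lever's small brass pad (26 mm wide, 30 mm long), on the clamp's -x side, 90 mm from the bar's middle line; pressed down from above. At rest 77 mm above the counter, fully pressed about 58 mm.
- cone: Jade-green glass ring cone lying along y in a fixed teak saddle at the clamp's +y end, narrow end against an iron end stop set at a different place on the rail each time; 44 mm across the wide end, 74 mm long, axis 66 mm up. Turned as the clamp; origin on the counter under its wide end's shoulder, from which a 24 mm thick plug sticks out 18 mm to -y.
- foot: Round brass foot, 54 mm across, 12 mm thick, a push fit on the glass plug; slides only along it and stays where pushed. Origin on the axis at its face towards the cone: home is y = 0 in the cone's frame, the gap left is -y (6 to 14 mm at the start). The jaw pushes its back face, 12 mm further to -y. It slides under about 6 N; the glass may crack above 40 N.
- mandrel: bystander: blackened steel ring mandrel, 222 mm long and up to 25 mm thick, lying level with two teak rests fastened to it; origin under its middle
- ring_box: bystander: closed ring box of brown tortoiseshell celluloid, 58 x 58 x 40 mm; origin under its middle
- gauge_set: bystander: nickel gauge rings stacked on a small post, 38 mm wide, 43 mm tall; origin under its middle
- gauge_ring: bystander: single nickel gauge ring lying flat, 26 mm across, 6 mm tall; origin under its middle
- loupe: bystander: black eye loupe standing upright, 32 mm across, 30 mm tall; origin under its middle
- dish: bystander: shallow brass dish, 76 mm across, 16 mm tall; origin under its middle
- spare_cone: bystander: spare all-glass jade-green ring cone standing upright on its flat round base, 54 mm across, 87 mm tall; origin under its middle
- brush: bystander: small brush with a teak handle, 150 mm long, lying flat

How it is judged (in metres and radians):
On the way, in this order (a step that is already met when the one before it is completed fails the run):
1. the foot is home (gap under 1.5 mm) and the jaw bears on it firmly, with more than 10 N (y of foot in the frame of cone above -0.0015 m and contact force between jaw and foot above 10 N), for 0.1 s.
2. the jaw has slid all the way back (within 3 mm) (y of jaw in the frame of clamp below 0.003 m), for 0.2 s.
At the end, for the whole second after the job is handed in: The foot is home on the cone (gap under 1.5 mm), the jaw is fully back (within 3 mm) and at rest, and both levers are up (within 0.05 rad) (y of foot in the frame of cone above -0.0015 m and y of jaw in the frame of clamp below 0.003 m and value of joint each of trigger, release below 0.05 rad and linear speed of jaw below 0.01 m/s); the robot touches nothing.
It fails at once if the jaw presses the foot, and so the glass, with more than 40 N (contact force between jaw and foot above 40 N).
It fails at once if the robot pushes the jaw, the foot or the cone itself (over 2 N) (contact force between any of the fingers, the arm and jaw above 2 N or contact force between any of the fingers, the arm and foot above 2 N or contact force between any of the fingers, the arm and cone above 2 N).
It fails at once if a bystander is moved more than 15 mm (distance of any of mandrel, ring_box, gauge_set, gauge_ring, loupe, dish, spare_cone, brush from where it was at the start of the episode above 0.015 m).
It also fails if it takes over 54 s, if anything falls off the work surface, if the arm or the gripper's body presses on something with over 40 N, if the wrist force passes 120 N, or if a joint passes its speed limit or range.

## Robot

A 6-joint arm with a two-finger parallel gripper is mounted at the origin on the work surface. World frame = base frame: x ahead of the robot, y to its left, z up, the work surface at z = 0. Lengths are in mm, angles in rad, forces in N, time in s.
With the tool pointing down it reaches from about 300 to 775 mm from the base axis. Payload 14.6 kg.
Tool frame: the origin (TCP) lies at the very end of the fingers, on their centre line; the grasp point (between the pads) lies 19 mm behind it; z points along the fingers, y is the line along which they close (so a half turn about z gives the same grasp; the last joint's range is limited). The gripper opens to 94 mm and grips with 3 to 60 N. Pads are 16 mm wide; open, the fingers measure 119 mm over their backs; the gripper's body (75 mm by 177 mm) begins 78 mm behind the grasp point.
Start: joints at [-1.182, 0.3, 1.521, -0, 1.321, -0.067], TCP at [242.091, -493.843, 205.446] pointing down, gripper open.
Joint ranges: [-3.03, 3.03], [-0.79, 2.21], [0.23, 2.52], [-1.04, 4.18], [0, 3.07], [-2.55, 2.55]. Speed limits (rad/s): [2.22, 2.22, 2.57, 3.14, 3.14, 3.14].

## Interface

Orientations are given as [roll, pitch, yaw] about the fixed x, y, z axes, in that order (R = Rz(yaw) Ry(pitch) Rx(roll)).
In Python, from cell import manip, eyes, ticket gives the robot as it stands. The module is installed in compiled form; this text tells all that it offers.
- The arm moves only by the tool arm_command, never from a script. Its argument "plan" is a list of rows, each a list of 5 numbers: the opening, from -1 (shut) to 1 (fully open), then the shift along the tool's x, y, z in m, then the turn about the tool's z in rad. In form: [[jaw, dx, dy, dz, roll], ...]. A call has 1 to 20 rows; each row shifts and turns the commanded pose from where the row before left it, along the tool's axes as they then stand; what a row does not reach is not made up. A row lasts 1/8 s, in which the tool goes at most 62.5 mm and 10.7 degrees, less where a joint would pass 70% of its speed; a pose out of reach is approached as far as the arm can. A call is refused whole if a number of a shift passes 0.0625 or a number of a turn 0.188, either way. A call with a gripper value outside its range is refused whole. The fingers move at their own pace and stop on an object; "newtons" is the grip in N (left out, the last holds). Time passes only in rows, so rows that do not move let the fingers close. It gives the time, the measured TCP pose, the force, the opening and the grip force at its end, in the units of the state.
- manip.read_state(): the state, without advancing time (a new reading comes with each control period).
- eyes.camera(name): name is "scene" or "top"; returns a dict with "img" (384x512x3 uint8, blue, green, red), "z_map" (384x512 float32, mm along the optical axis (not along the pixel's ray), 0 where there is no reading), "fx", "fy", "cx", "cy" (pixels), "eye" and "orientation" of the camera in the world. Camera axes: x right, y down, z forward; pixel columns grow to the right and rows downward; lengths in mm; the calibration is good to about 2 mm. A picture is of the moment at which its call begins.
- ticket.sign_off(): hands the job in; it is judged then, once.
The state is a dict: "clock": time; "joints": joint angles; "qd": joint speeds; "effort": joint torques, N m; "eef_pos": TCP position; "eef_rot": TCP orientation; "wrist_force": force on the tool from outside, world axes, zero at the start; "moment": the same for the moment, N m; "finger_gap": finger opening in mm; "finger_force": force on a finger pad.
Only numpy, scipy, OpenCV 4.12 (cv2) and the standard library are available. Lean on these libraries where they do the work, as an engineer would, in place of code of your own. Each camera call takes 0.05 s, during which the arm holds its last target. There are 200 camera calls.

## Working session

There is one attempt and no reset: what is moved stays moved. The work goes in short steps, Python scripts to look and compute and a tool call to move; the robot and the scene stay as the last step left them, time stands still between calls to the robot, and variables do not carry over. Pictures are saved under pics/ and viewed, at most 10 in all, crops included, and the job is handed in when it is done.

Besides the shell and the picture viewer there is one more tool, called after ">>>" as name([rows], argument=value, ...), one row to a line, values as JSON. arm_command: Moves the arm, as the interface text tells. Its arguments: {"type":"object","properties":{"plan":{"type":"array"},"newtons":{"type":"number"}},"required":["plan"]}

```bash
mkdir -p pics
cat > h.py <<'E'
import numpy as np, cv2
from scipy.spatial.transform import Rotation as R
from cell import manip, eyes, ticket
def pose(c):
    o=np.array(c["orientation"],float)
    return (R.from_euler('xyz',o).as_matrix() if o.shape==(3,) else o if o.shape==(3,3) else R.from_quat(o).as_matrix()), np.array(c["eye"],float)
def cloud(c):
    M,e=pose(c); z=c["z_map"]; v,u=np.indices(z.shape)
    p=np.stack([(u-c["cx"])/c["fx"]*z,(v-c["cy"])/c["fy"]*z,z],-1)@M.T+e
    p[z==0]=np.nan; return p
E
python3 - <<'E'
from h import *
for n in("top","scene"):
    c=eyes.camera(n); cv2.imwrite(f"pics/{n}0.png",cv2.resize(c["img"],(800,600)));np.savez(n+".npz",img=c["img"],p=cloud(c))
    print(n,c["eye"],c["orientation"],c["fx"],c["cx"])
s=manip.read_state();print(s)
E
```

```text
top [ 472.03095149   65.95396347 1128.86744713] [-3.00160674 -0.00301603 -1.58183901] 386.07910526692694 257.67190043072253
scene [1046.69132153  138.20661359  934.68530763] [-2.61416058 -0.00611671  1.75876637] 451.8032793953559 256.5341315025287
{'clock': 0.1, 'joints': array([-1.18160020e+00,  3.00369833e-01,  1.52153861e+00, -1.42122967e-05,
        1.32071121e+00, -6.65833461e-02]), 'qd': array([-0.00107839, -0.00095031, -0.00025169, -0.00059888, -0.00181766,
       -0.00148065]), 'effort': array([ 3.32320442e-04, -5.32647943e+01, -3.53284121e+01,  7.08558387e-02,
        2.34676333e-02, -6.13867860e-05]), 'eef_pos': array([ 241.99762223, -493.62493505,  204.9598478 ]), 'eef_rot': array([-3.14056702e+00, -5.45943058e-05,  4.55782972e-01]), 'wrist_force': array([ 0.2738756 , -0.15702952, -0.13231045]), 'moment': array([-0.013824  , -0.04488407, -0.01159752]), 'finger_force': 0.0, 'finger_gap': 94.05105096343907}
```

View pics/top0.png

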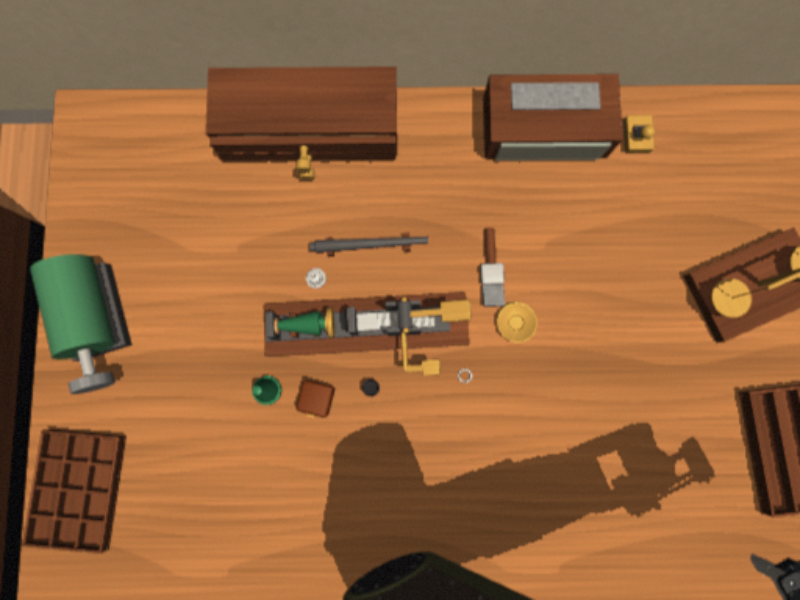

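View pics/scene0.png

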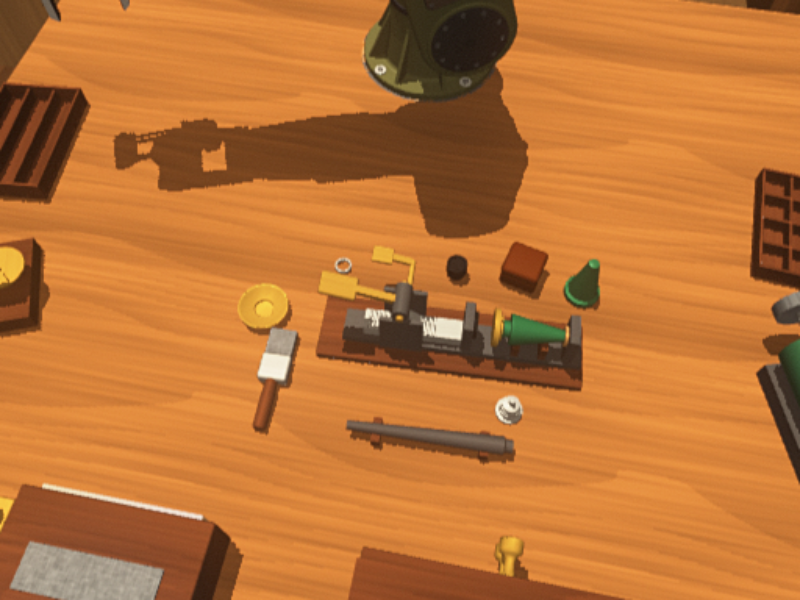

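The top view shows the trigger pad at about (455,310), the release pad at (431,367), the foot at (329,322) and the jaw upright at (351,320). The scene view shows the same pads at (338,286) and (383,255). Next I'll measure them using the brass mask and depth.

```bash
cat > m.py <<'E'
from h import *
def brass(img):
    h=cv2.cvtColor(img,cv2.COLOR_BGR2HSV); return cv2.inRange(h,(19,120,70),(32,255,255))
def rep(img,p):
    n,l,s,c=cv2.connectedComponentsWithStats(brass(img))
    for i in range(1,n):
        if s[i,4]<25: continue
        q=p[l==i]; q=q[~np.isnan(q[:,0])]
        if len(q)<10 or not(200<np.median(q[:,0])<620 and -320<np.median(q[:,1])<400): continue
        print(s[i],np.round(c[i]),"med",np.round(np.median(q,0)),"z",np.round(np.percentile(q[:,2],[5,95])))
        for lo,hi in((123,143),(69,85)):
            t=q[(q[:,2]>lo)&(q[:,2]<hi)]
            if len(t)>15:
                r=cv2.minAreaRect(t[:,:2].astype(np.float32)); print("  ",lo,len(t),np.round(t.mean(0),1),np.round(r[0],1),np.round(r[1],1),round(r[2],1))
if __name__=="__main__":
    for n in("top","scene"):
        d=np.load(n+".npz"); print(n); rep(d["img"],d["p"])
        # teak base top & rail rectangle
    d=np.load("top.npz"); p=d["p"]
    # raised-base rectangle: points of z 12..60 near clamp
    m=(p[...,2]>8)&(p[...,0]>350)&(p[...,0]<480)&(p[...,1]>-100)&(p[...,1]<330)
    m=m.astype(np.uint8); n,l,s,c=cv2.connectedComponentsWithStats(m); i=1+np.argmax(s[1:,4]); q=p[l==i]
    print(s[i],np.percentile(q[:,2],[5,25,50,75,95]))
    b=q[(q[:,2]<np.percentile(q[:,2],40))]
    print(cv2.minAreaRect(b[:,:2].astype(np.float32)))
E
python3 m.py
```

```text
top
[319 193  20  20 188] [328. 202.] med [ 607. -145.    9.] z [ 3. 17.]
[269 230  12   9  63] [276. 234.] med [513.  13.  77.] z [74. 81.]
   69 63 [511.5  12.6  77.5] [512.8  16.5] [29.9 21.6] 89.7
scene
[238 158  27  24 174] [250. 165.] med [512.  23.  73.] z [64. 79.]
   69 122 [511.1  17.5  74.9] [510.6  24.9] [24.  49.4] 2.4
[204 174  49  18 370] [221. 183.] med [602. -19. 130.] z [116. 136.]
   123 313 [603.4 -23.8 130.6] [603.1 -15.3] [30.4 68.8] 3.6
[152 181  32  29 640] [168. 195.] med [ 592. -151.   10.] z [ 2. 15.]
[317 198   6  16  54] [319. 205.] med [594. 190.  89.] z [76. 92.]
[189 248  25  19 378] [32.90330041 38.39738668 40.02727561 41.40537203 43.45762207]
((452.5585632324219, 221.2751922607422), (66.13655090332031, 50.092742919921875), 89.39547729492188)
```

```bash
cat > m2.py <<'E'
from m import *
def axis(p,img):
    # teak base top: find its rectangle
    m=(p[...,2]>8)&(p[...,0]>530)&(p[...,0]<680)&(p[...,1]>-130)&(p[...,1]<330)
    n,l,s,c=cv2.connectedComponentsWithStats(m.astype(np.uint8)); i=1+np.argmax(s[1:,4]); q=p[l==i]
    h=np.histogram(q[:,2],bins=np.arange(8,150,4)); print("zhist",h[0])
    b=q[q[:,2]<35]; r=cv2.minAreaRect(b[:,:2].astype(np.float32)); print("base",np.round(r[0],1),np.round(r[1],1),r[2])
for n in("top","scene"):
    d=np.load(n+".npz"); p,img=d["p"],d["img"]; print(n); axis(p,img)
    for nm,(z0,z1,x0,x1,y0,y1) in dict(trig=(122,142,560,640,-100,20),rel=(68,84,480,545,-30,60)).items():
        m=(p[...,2]>z0)&(p[...,2]<z1)&(p[...,0]>x0)&(p[...,0]<x1)&(p[...,1]>y0)&(p[...,1]<y1)
        q=p[m]; print(nm,len(q))
        for a in range(y0,y1,8):
            t=q[(q[:,1]>=a)&(q[:,1]<a+8)]
            if len(t)>1: print("  y",a,len(t),"x %.0f..%.0f z %.0f"%(t[:,0].min(),t[:,0].max(),np.median(t[:,2])))
E
python3 m2.py
python3 - <<'E'
import numpy as np,cv2
i=np.load('top.npz')["img"][175:250,160:310]; cv2.imwrite('pics/crop.png',cv2.resize(i,None,fx=5,fy=5,interpolation=cv2.INTER_CUBIC))
E
```

```text
top
zhist [1056  967   81  244  238   23    9   15  100  229   71   35   22   17
   64   48   92  132  104  110  140   83   30    1    2   20   65  104
   40   36   93   98   33    2    0]
base [597.  131.4] [100.7 379.1] 2.742361307144165
trig 274
  y -52 24 x 590..621 z 136
  y -44 41 x 587..622 z 135
  y -36 42 x 588..619 z 134
  y -28 44 x 588..620 z 132
  y -20 42 x 588..620 z 130
  y -12 38 x 586..620 z 129
  y -4 20 x 589..618 z 129
  y 4 11 x 597..608 z 124
  y 12 12 x 597..605 z 124
rel 142
  y -6 5 x 507..524 z 77
  y 2 27 x 502..524 z 79
  y 10 30 x 499..524 z 78
  y 18 27 x 499..524 z 76
  y 26 20 x 500..524 z 75
  y 34 11 x 508..516 z 73
  y 42 8 x 508..513 z 71
  y 50 5 x 505..514 z 70
  y 58 9 x 508..538 z 69
scene
zhist [2139  569  186  823  246   81   65   86  328  256   93   78   64   98
  123  143  191  224  207  175  251  116   17    6   28   55  151  130
   46  102  136  120   16    0    0]
base [596.7 130.8] [101.  378.9] 2.8241608142852783
trig 396
  y -52 41 x 591..622 z 135
  y -44 62 x 588..622 z 134
  y -36 59 x 587..621 z 132
  y -28 62 x 588..621 z 130
  y -20 58 x 587..620 z 129
  y -12 63 x 587..620 z 127
  y -4 32 x 588..619 z 125
  y 4 16 x 597..608 z 124
  y 12 3 x 598..603 z 123
rel 169
  y -6 9 x 501..521 z 77
  y 2 37 x 500..526 z 77
  y 10 38 x 499..525 z 76
  y 18 38 x 499..525 z 73
  y 26 24 x 500..524 z 73
  y 34 12 x 506..517 z 70
  y 42 9 x 507..516 z 69
```

View pics/crop.png

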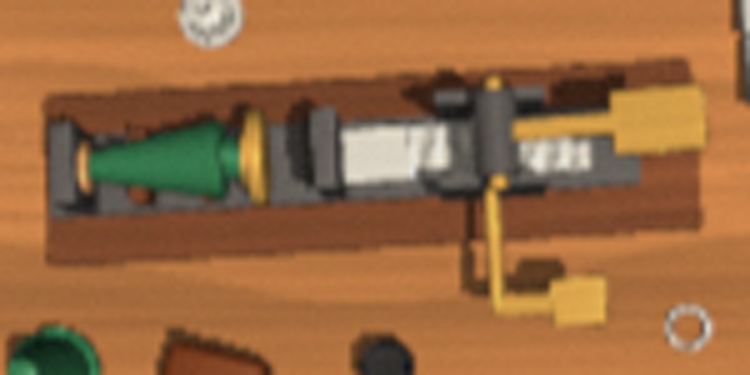

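The base measures 100.8 x 379 mm, which matches the spec. That puts the clamp origin at about (597.4, 119.1) with a yaw of 0.0485. The trigger pad is at about (604.5, -26) and the release pad at about (512, 15). I'll turn the tool so its x lies along the clamp's +y, shut the fingers, and go above the trigger pad.

>>> arm_command([
  [-1,0,0,0,-0.166],
  [-1,0,0,0,-0.166],
  [-1,0,0,0,-0.166],
  [-1,0,0,0,-0.166],
  [-1,0,0,0,-0.166],
  [-1,0,0,0,-0.166],
  [-1,0,0,0,-0.167],
  [-1,0.0375,0.032,0,0],
  [-1,0.0375,0.032,0,0],
  [-1,0.0375,0.032,0,0],
  [-1,0.0375,0.032,0,0],
  [-1,0.0375,0.032,0,0],
  [-1,0.0375,0.032,0,0],
  [-1,0.0375,0.032,0,0],
  [-1,0.0375,0.032,0,0],
  [-1,0.0375,0.032,0,0],
  [-1,0.0375,0.032,0,0],
  [-1,0.0375,0.032,0,0],
  [-1,0.0375,0.032,0,0],
  [-1,0,0,0,0],
], newtons=20)

```text
clock: 2.6
eef_pos: [604.8, -23.5, 204.4]
eef_rot: [-3.14, -0.0, 1.622]
wrist_force: [-0.3, 0.7, -0.7]
finger_gap: 0.5
finger_force: 0.0
```

Run:
```python
from h import *
# cone shoulder, foot rim, jaw upright in clamp frame, from the earlier clouds
O=np.array([597.4,119.1]); a=.0485; Y=np.array([-np.sin(a),np.cos(a)]); X=np.array([np.cos(a),np.sin(a)])
for n in("top","scene"):
    d=np.load(n+".npz"); p=d["p"]; h=cv2.cvtColor(d["img"],cv2.COLOR_BGR2HSV)
    l=np.stack([(p[...,:2]-O)@X,(p[...,:2]-O)@Y,p[...,2]],-1)
    inb=(abs(l[...,0])<30)&(l[...,1]>20)&(l[...,1]<190)&(l[...,2]>50)
    g=inb&(cv2.inRange(h,(50,60,20),(90,255,255))>0)
    print(n,"green y",np.round(np.percentile(l[g][:,1],[0,2,98,100]),1))
    for y in range(20,120,3):
        m=inb&(abs(l[...,1]-y-1.5)<1.5)
        if m.sum(): print(y,m.sum(),"g",g[m].sum(),"zmax %.0f xr %.0f %.0f"%(l[m][:,2].max(),*np.percentile(l[m][:,0],[5,95])),np.median(h[m],0))
```

```text
top green y [ 80.8  83.7 158.6 162.2]
23 9 g 0 zmax 89 xr -17 15 [18. 28. 66.]
26 27 g 0 zmax 93 xr -20 17 [ 14.  29. 102.]
29 19 g 0 zmax 94 xr -22 18 [ 14.  29. 104.]
32 19 g 0 zmax 94 xr -22 20 [ 13.  28. 100.]
35 20 g 0 zmax 96 xr -22 18 [14.  29.  94.5]
38 15 g 0 zmax 93 xr -18 17 [14. 32. 76.]
41 13 g 0 zmax 88 xr -14 16 [18. 38. 39.]
44 7 g 0 zmax 89 xr -12 14 [15. 31. 43.]
65 30 g 0 zmax 89 xr -21 21 [ 18.  162.5 103.5]
68 23 g 0 zmax 94 xr -25 21 [ 18. 167. 202.]
71 26 g 0 zmax 97 xr -24 21 [ 18. 167. 188.]
74 7 g 0 zmax 90 xr -21 12 [ 18. 165. 170.]
77 13 g 0 zmax 85 xr -17 12 [ 19. 158. 153.]
80 8 g 6 zmax 80 xr -9 8 [ 58.   95.  114.5]
83 9 g 9 zmax 79 xr -11 9 [ 71. 141. 109.]
86 9 g 9 zmax 82 xr -11 8 [ 70. 130. 110.]
89 29 g 27 zmax 89 xr -17 17 [ 70. 138.  85.]
92 15 g 15 zmax 91 xr -19 15 [ 70. 141. 110.]
95 16 g 15 zmax 90 xr -18 15 [ 70.  141.5 109. ]
98 15 g 14 zmax 89 xr -18 16 [ 70. 140. 110.]
101 15 g 14 zmax 88 xr -18 16 [ 70. 140. 107.]
104 16 g 16 zmax 87 xr -18 13 [ 70. 140. 109.]
107 15 g 14 zmax 89 xr -18 14 [ 70. 140. 106.]
110 13 g 12 zmax 86 xr -15 15 
[... 755 characters left out ...]
 g 0 zmax 84 xr -6 16 [ 18.  179.5 134.5]
80 18 g 8 zmax 81 xr -6 11 [ 40.5 126.5  98. ]
83 13 g 10 zmax 78 xr -8 10 [ 60. 115. 107.]
86 18 g 13 zmax 79 xr -9 10 [ 61. 117. 127.]
89 41 g 22 zmax 88 xr -19 19 [ 50. 114.  89.]
92 28 g 20 zmax 86 xr -12 20 [ 58.  116.  110.5]
95 30 g 24 zmax 86 xr -13 19 [ 59.  117.  115.5]
98 25 g 18 zmax 85 xr -13 18 [ 59. 116. 113.]
101 24 g 19 zmax 88 xr -9 18 [ 58. 117. 109.]
104 26 g 18 zmax 85 xr -13 18 [ 58.5 118.  115.5]
107 22 g 15 zmax 85 xr -5 17 [ 58.  116.5 109.5]
110 23 g 18 zmax 84 xr -10 16 [ 57. 117. 114.]
113 25 g 18 zmax 84 xr -10 16 [ 58. 116. 115.]
116 20 g 15 zmax 84 xr -8 15 [ 58. 114. 109.]
119 25 g 18 zmax 84 xr -10 14 [ 59. 116. 115.]
```

Shoulder at about y 89, foot front about 77, jaw advance about 0. Home is therefore at an advance of about 32 mm, so the first two strokes are far from it.

>>> arm_command([
  [-1,-0.002,0,0.012,0],
  [-1,0,0,0.012,0],
  [-1,0,0,0.012,0],
  [-1,0,0,0.012,0],
  [-1,0,0,0.012,0],
  [-1,0,0,0.006,0],
  [-1,0,0,0.005,0],
  [-1,0,0,0.005,0],
  [-1,0,0,0.005,0],
  [-1,0,0,0.005,0],
  [-1,0,0,0.005,0],
  [-1,0,0,0.005,0],
  [-1,0,0,0.005,0],
  [-1,0,0,0.003,0],
  [-1,0,0,0,0],
])

```text
clock: 4.47
eef_pos: [604.5, -28.6, 101.8]
eef_rot: [3.14, 0.001, 1.619]
wrist_force: [-0.2, -5.5, 5.7]
finger_gap: 0.6
finger_force: 3.5
```

>>> arm_command([
  [-1,0,0,0.002,0],
  [-1,0,0,0.002,0],
  [-1,0,0,0,0],
])

```text
clock: 4.85
eef_pos: [604.5, -28.3, 97.9]
eef_rot: [3.14, 0.001, 1.619]
wrist_force: [0.8, -3.2, 5.7]
finger_gap: 0.6
finger_force: 3.6
```

>>> arm_command([
  [-1,0,0,-0.007,0],
  [-1,0,0,-0.007,0],
  [-1,0,0,-0.007,0],
  [-1,0,0,-0.007,0],
  [-1,0,0,-0.007,0],
  [-1,0,0,-0.007,0],
  [-1,0,0,0,0],
  [-1,0,0,0,0],
  [-1,0,0,0.005,0],
  [-1,0,0,0.005,0],
  [-1,0,0,0.005,0],
  [-1,0,0,0.005,0],
  [-1,0,0,0.005,0],
  [-1,0,0,0.005,0],
  [-1,0,0,0.005,0],
  [-1,0,0,0.005,0],
  [-1,0,0,0.002,0],
  [-1,0,0,0,0],
])

```text
clock: 7.1
eef_pos: [604.4, -28.3, 97.7]
eef_rot: [3.141, 0.001, 1.619]
wrist_force: [-0.1, -4.0, 5.7]
finger_gap: 0.6
finger_force: 3.5
```

```bash
cat > jf.py <<'E'
from h import *
import sys
O=np.array([597.4,119.1]); a=.0485; Y=np.array([-np.sin(a),np.cos(a)]); X=np.array([np.cos(a),np.sin(a)])
for n in("top","scene"):
    c=eyes.camera(n); p=cloud(c); h=cv2.cvtColor(c["img"],cv2.COLOR_BGR2HSV)
    l=np.stack([(p[...,:2]-O)@X,(p[...,:2]-O)@Y,p[...,2]],-1)
    inb=(abs(l[...,0])<30)&(l[...,1]>5)&(l[...,1]<120)
    hi=inb&(l[...,2]>86)&(l[...,2]<100)
    br=hi&(cv2.inRange(h,(13,150,120),(30,255,255))>0)
    gr=hi&(cv2.inRange(h,(35,60,20),(90,255,255))>0)
    ir=hi&(h[...,1]<125)&~gr&(l[...,1]<80)
    for k,m in dict(jaw=ir,foot=br,cone=gr).items(): print(n,k,m.sum(),np.round(np.percentile(l[m][:,1],[5,50,95]),1) if m.sum() else "")
    if len(sys.argv)>1: x=c["img"]; cv2.imwrite(f"pics/{n}{sys.argv[1]}.png",cv2.resize(x[170:250,150:320] if n=="top" else x[140:260,190:390],(800,480),interpolation=cv2.INTER_CUBIC))
print(manip.read_state()["clock"])
E
python3 jf.py A
```

```text
top jaw 86 [44.6 50.9 57.7]
top foot 38 [68.  71.2 74.5]
top cone 31 [ 90.7  96.3 105.4]
scene jaw 119 [44.8 50.8 57. ]
scene foot 49 [67.1 70.7 74.3]
scene cone 9 [ 91.   93.5 105.6]
7.2
```

Advance is about 19 mm and the jaw pad is about to reach the foot. The third stroke should push the foot about 6 mm, leaving roughly 6 mm to go.

>>> arm_command([
  [-1,0,0,-0.007,0],
  [-1,0,0,-0.007,0],
  [-1,0,0,-0.007,0],
  [-1,0,0,-0.007,0],
  [-1,0,0,-0.007,0],
  [-1,0,0,-0.007,0],
  [-1,0,0,0,0],
  [-1,0,0,0,0],
  [-1,0,0,0.005,0],
  [-1,0,0,0.005,0],
  [-1,0,0,0.005,0],
  [-1,0,0,0.005,0],
  [-1,0,0,0.005,0],
  [-1,0,0,0.003,0],
  [-1,0,0,0.003,0],
  [-1,0,0,0.003,0],
  [-1,0,0,0.003,0],
  [-1,0,0,0.003,0],
  [-1,0,0,0.002,0],
  [-1,0,0,0,0],
])

```text
clock: 9.7
eef_pos: [604.5, -28.4, 98.0]
eef_rot: [3.141, 0.001, 1.619]
wrist_force: [-1.9, -4.0, 9.1]
finger_gap: 0.4
finger_force: 4.9
```

```bash
python3 jf.py
```

```text
top jaw 80 [52.2 58.  64.1]
top foot 37 [70.9 73.9 77.1]
top cone 32 [ 90.4  96.6 109.4]
scene jaw 118 [51.4 57.5 63.2]
scene foot 50 [69.6 73.3 76.9]
scene cone 18 [90.8 93.3 99.3]
9.8
```

The foot moved about 3 mm and about 9 mm is left. I'll do the fourth stroke in parts and check the force as I go.

>>> arm_command([
  [-1,0,0,-0.007,0],
  [-1,0,0,-0.007,0],
  [-1,0,0,-0.007,0],
  [-1,0,0,-0.007,0],
  [-1,0,0,-0.007,0],
  [-1,0,0,-0.007,0],
  [-1,0,0,0,0],
  [-1,0,0,0,0],
  [-1,0,0,0.005,0],
  [-1,0,0,0.005,0],
  [-1,0,0,0.005,0],
  [-1,0,0,0.005,0],
  [-1,0,0,0.005,0],
  [-1,0,0,0.003,0],
  [-1,0,0,0.003,0],
  [-1,0,0,0.002,0],
  [-1,0,0,0,0],
])

```text
clock: 11.92
eef_pos: [604.5, -28.8, 107.0]
eef_rot: [3.141, 0.001, 1.618]
wrist_force: [-1.4, -6.1, 8.6]
finger_gap: 0.4
finger_force: 4.6
```

```bash
python3 jf.py
```

```text
top jaw 83 [54.6 60.7 66.7]
top foot 44 [72.  76.5 80.1]
top cone 25 [ 90.8  96.3 107. ]
scene jaw 124 [54.  60.1 66.4]
scene foot 48 [72.6 76.1 80. ]
scene cone 19 [ 91.1  95.7 104.4]
12.025
```

>>> arm_command([
  [-1,0,0,0.002,0],
  [-1,0,0,0.002,0],
  [-1,0,0,0.001,0],
  [-1,0,0,0,0],
])

```text
clock: 12.52
eef_pos: [604.5, -28.7, 102.2]
eef_rot: [3.14, 0.001, 1.619]
wrist_force: [-1.3, -4.3, 10.6]
finger_gap: 0.5
finger_force: 5.3
```

>>> arm_command([
  [-1,0,0,0.002,0],
  [-1,0,0,0.001,0],
  [-1,0,0,0.001,0],
  [-1,0,0,0,0],
])

```text
clock: 13.02
eef_pos: [604.5, -28.4, 98.1]
eef_rot: [3.14, 0.001, 1.619]
wrist_force: [-2.1, -3.6, 10.6]
finger_gap: -0.0
finger_force: 5.1
```

```bash
python3 jf.py
```

```text
top jaw 85 [58.  63.8 70.9]
top foot 43 [76.5 79.8 84.8]
top cone 26 [ 90.9  98.8 104.7]
scene jaw 118 [58.2 64.2 70.5]
scene foot 54 [76.8 80.2 84. ]
scene cone 7 [ 91.2  93.5 101.6]
13.125
```

About 3 to 4 mm remains. For the fifth stroke I'll move quickly to z ≈ 114 and then feel.

>>> arm_command([
  [-1,0,0,-0.007,0],
  [-1,0,0,-0.007,0],
  [-1,0,0,-0.007,0],
  [-1,0,0,-0.007,0],
  [-1,0,0,-0.007,0],
  [-1,0,0,-0.007,0],
  [-1,0,0,0,0],
  [-1,0,0,0,0],
  [-1,0,0,0.005,0],
  [-1,0,0,0.005,0],
  [-1,0,0,0.005,0],
  [-1,0,0,0.005,0],
  [-1,0,0,0.003,0],
  [-1,0,0,0.002,0],
  [-1,0,0,0.001,0],
  [-1,0,0,0,0],
])

```text
clock: 15.12
eef_pos: [604.4, -28.7, 113.9]
eef_rot: [3.141, 0.001, 1.618]
wrist_force: [-1.0, -5.0, 6.7]
finger_gap: 0.5
finger_force: 3.7
```

>>> arm_command([
  [-1,0,0,0.001,0],
  [-1,0,0,0.001,0],
  [-1,0,0,0,0],
])

```text
clock: 15.5
eef_pos: [604.4, -28.8, 112.2]
eef_rot: [3.141, 0.001, 1.619]
wrist_force: [-1.9, -5.7, 10.4]
finger_gap: 0.3
finger_force: 5.2
```

Force has risen to the sliding level of about 10 N, so I'll continue in 1 mm steps.

>>> arm_command([
  [-1,0,0,0.001,0],
  [-1,0,0,0.001,0],
  [-1,0,0,0,0],
])

```text
clock: 15.88
eef_pos: [604.5, -28.9, 110.2]
eef_rot: [3.14, 0.001, 1.618]
wrist_force: [-3.1, -6.4, 10.0]
finger_gap: 0.6
finger_force: 5.5
```

>>> arm_command([
  [-1,0,0,0.001,0],
  [-1,0,0,0,0],
])

```text
clock: 16.12
eef_pos: [604.5, -28.8, 109.2]
eef_rot: [3.14, 0.001, 1.619]
wrist_force: [-2.6, -6.8, 10.2]
finger_gap: 0.2
finger_force: 5.4
```

```bash
python3 jf.py
```

```text
top jaw 78 [60.1 66.1 71.9]
top foot 39 [79.  82.1 85.9]
top cone 30 [ 90.4  96.1 108.5]
scene jaw 120 [59.7 65.7 71.8]
scene foot 55 [78.1 81.9 85.1]
scene cone 19 [ 91.   95.2 106. ]
16.225
```

>>> arm_command([
  [-1,0,0,0.001,0],
  [-1,0,0,0,0],
])

```text
clock: 16.48
eef_pos: [604.5, -28.9, 108.5]
eef_rot: [3.14, 0.002, 1.618]
wrist_force: [-2.3, -7.1, 12.6]
finger_gap: 0.5
finger_force: 6.5
```

>>> arm_command([
  [-1,0,0,0.001,0],
  [-1,0,0,0,0],
])

```text
clock: 16.73
eef_pos: [604.5, -28.9, 107.8]
eef_rot: [3.14, 0.002, 1.619]
wrist_force: [-4.6, -6.8, 15.9]
finger_gap: 0.5
finger_force: 8.0
```

Force rises steeply (10, 12.6, 15.9), so the foot is at its stop. I'll hold here briefly and check.

>>> arm_command([
  [-1,0,0,0,0],
  [-1,0,0,0,0],
])

```text
clock: 16.98
eef_pos: [604.5, -28.9, 107.8]
eef_rot: [3.14, 0.002, 1.618]
wrist_force: [-4.5, -6.0, 15.9]
finger_gap: 0.4
finger_force: 8.0
```

```bash
python3 jf.py B
```

```text
top jaw 80 [60.2 66.2 71.9]
top foot 41 [79.  82.  85.8]
top cone 26 [ 90.6  96.4 111.6]
scene jaw 114 [60.1 66.  72.3]
scene foot 53 [78.1 81.8 85.2]
scene cone 18 [ 91.   94.7 103.8]
17.075
```

View pics/topB.png

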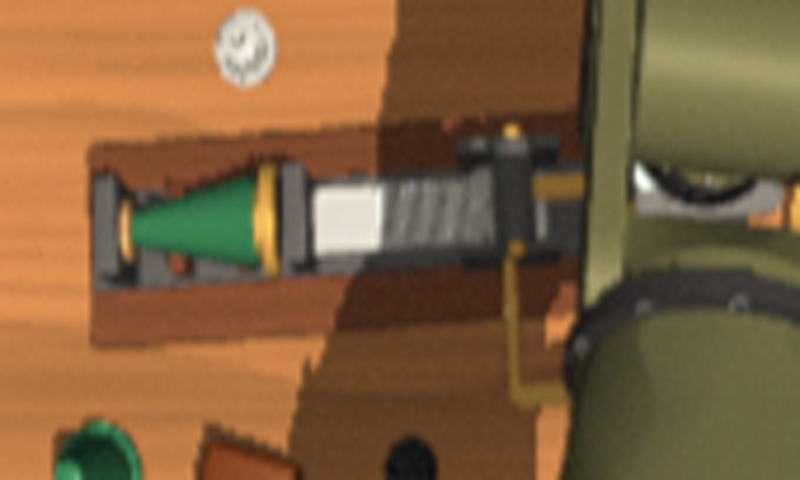

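The picture shows the foot (265,220) flush on the cone shoulder with the jaw pad against it, and the foot no longer moves as force rises. It is home at about 16 N on the trigger pad, which is under 25 N on the glass. Next is the release lever.

>>> arm_command([
  [-1,0,0,-0.006,0],
  [-1,0,0,-0.01,0],
  [-1,0,0,-0.01,0],
  [-1,0,0,-0.012,0],
  [-1,0,0,-0.012,0],
  [-1,0.0121,-0.0226,0,0],
  [-1,0.0121,-0.0226,0,0],
  [-1,0.0121,-0.0226,0,0],
  [-1,0.012,-0.0225,0,0],
  [-1,0,0,0,0],
  [-1,0,0,0.017,0],
  [-1,0,0,0.017,0],
  [-1,0,0,0.017,0],
  [-1,0,0,0.014,0],
  [-1,0,0,0,0],
])

```text
clock: 18.95
eef_pos: [511.1, 16.0, 90.1]
eef_rot: [-3.139, -0.0, 1.619]
wrist_force: [-0.7, 0.3, 0.7]
finger_gap: 0.7
finger_force: 0.0
```

>>> arm_command([
  [-1,0,0,0.006,0],
  [-1,0,0,0.004,0],
  [-1,0,0,0.004,0],
  [-1,0,0,0.004,0],
  [-1,0,0,0.004,0],
  [-1,0,0,0.004,0],
  [-1,0,0,0.003,0],
  [-1,0,0,0.001,0],
  [-1,0,0,0,0],
  [-1,0,0,0,0],
  [-1,0,0,0,0],
  [-1,0,0,0,0],
  [-1,0,0,0,0],
  [-1,0,0,0,0],
  [-1,0,0,0,0],
  [-1,0,0,0,0],
  [-1,0,0,0,0],
  [-1,0,0,0,0],
  [-1,0,0,0,0],
  [-1,0,0,0,0],
])

```text
clock: 21.45
eef_pos: [511.6, 16.0, 61.4]
eef_rot: [3.142, -0.0, 1.619]
wrist_force: [1.8, -3.0, 2.2]
finger_gap: 0.3
finger_force: 1.9
```

```bash
python3 jf.py C
```

```text
top jaw 88 [26.2 33.1 39.5]
top foot 41 [79.3 82.1 85.6]
top cone 30 [ 90.7  96.7 111.7]
scene jaw 124 [26.5 32.9 39.1]
scene foot 50 [78.2 81.9 85.4]
scene cone 13 [ 92.2  97.9 104.8]
21.55
```

The jaw has run back, with its upright at 33.0 from 66. I'll hold another second, recheck, then let go.

>>> arm_command([
  [-1,0,0,0.001,0],
  [-1,0,0,0,0],
  [-1,0,0,0,0],
  [-1,0,0,0,0],
  [-1,0,0,0,0],
  [-1,0,0,0,0],
  [-1,0,0,0,0],
  [-1,0,0,0,0],
  [-1,0,0,0,0],
  [-1,0,0,0,0],
  [-1,0,0,0,0],
  [-1,0,0,0,0],
])

```text
clock: 23.05
eef_pos: [511.7, 16.0, 60.6]
eef_rot: [3.141, 0.0, 1.619]
wrist_force: [1.1, -3.6, 5.2]
finger_gap: 0.3
finger_force: 3.2
```

```bash
python3 jf.py
```

```text
top jaw 87 [26.6 33.4 39.8]
top foot 37 [79.1 82.1 85.7]
top cone 34 [ 90.9  99.1 110.8]
scene jaw 119 [26.6 32.9 39. ]
scene foot 51 [78.3 81.9 85.4]
scene cone 17 [ 90.9  93.7 104.9]
23.15
```

>>> arm_command([
  [-1,0,0,-0.005,0],
  [-1,0,0,-0.005,0],
  [-1,0,0,-0.005,0],
  [-1,0,0,-0.01,0],
  [-1,0,0,-0.02,0],
  [-1,0,0,-0.03,0],
  [-1,0,0,-0.04,0],
  [-1,0,0,-0.04,0],
  [-1,-0.05,-0.03,-0.02,0],
  [-1,-0.05,-0.03,0,0],
  [-1,-0.05,-0.03,0,0],
  [-1,-0.05,-0.02,0,0],
  [-1,0,0,0,0],
  [-1,0,0,0,0],
  [-1,0,0,0,0],
])

```text
clock: 25.02
eef_pos: [411.7, -188.1, 235.5]
eef_rot: [-3.141, -0.0, 1.62]
wrist_force: [-0.2, -0.1, 0.5]
finger_gap: 0.3
finger_force: 0.0
```

```bash
python3 jf.py D
python3 - <<'E'
import sys; sys.argv=['x']
from m import *
c=eyes.camera("scene"); rep(c["img"],cloud(c)); cv2.imwrite("pics/sceneE.png",cv2.resize(c["img"],(800,600)))
E
```

```text
top jaw 88 [26.2 33.  39.5]
top foot 38 [79.  82.  85.6]
top cone 29 [ 91.   96.4 108.8]
scene jaw 118 [26.6 32.7 38.6]
scene foot 48 [78.2 81.8 84.9]
scene cone 11 [ 91.5  95.2 103.7]
25.125
[238 158  27  23 174] [251. 165.] med [511.  23.  74.] z [64. 78.]
   69 123 [511.   17.6  74.8] [509.3  25.3] [24.  51.7] 10.6
[204 174  49  18 363] [221. 183.] med [602. -20. 130.] z [116. 136.]
   123 301 [603.4 -24.2 130.9] [603.  -16.8] [29.5 64.3] 3.4
[152 181  32  29 627] [168. 195.] med [ 593. -151.   10.] z [ 2. 16.]
[323 199   5  16  47] [324. 206.] med [595. 202.  89.] z [81. 93.]
```

View pics/sceneE.png

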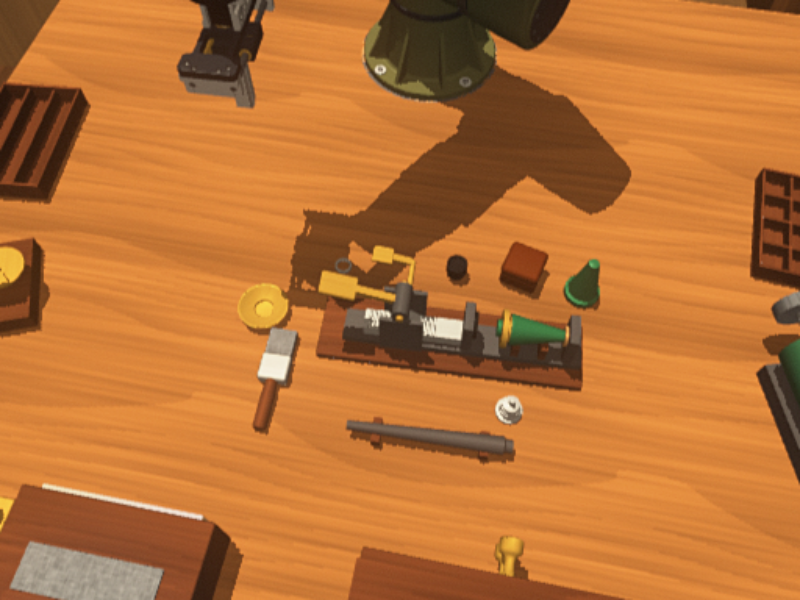

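The scene shows the jaw fully back (470,320), the foot on the shoulder (505,328), both levers at their rest heights, the bystanders unmoved, and the arm clear. I'm handing the job in.

```bash
python3 -c "
from cell import ticket; print(ticket.sign_off())"
```

```text
the job is handed in; nothing more can be done
None
```

I handed the job in at about 25 s, and it returned no verdict: the foot is seated against the cone shoulder (final press about 16 N at the trigger pad, by the given figures roughly 17 to 24 N on the glass), the jaw is fully back, both levers are up, and nothing else has visibly moved.

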